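Tip a torch tube into its V rest and push it home

TASK

Push over the slim black torch tube that stands on the pad of the V rest, so that it tips into the V rest and lies along it with its open end towards the end stop. Then push on its foot until its open end sits against the end stop. Only push with the fingers: do not grip or lift the tube, and leave the two short torch heads and the white flange beside the rest where they stand.

Things in the scene. Friction and masses are not known exactly. Their poses are not given: they have to be found in the camera images.
- torch_tube: the torch tube: black cylinder, closed foot, open top, 32 mm diameter, 98 mm long, about 0.17 kg, loose, standing upright on the round dark pad of the V rest, off its centre. Origin at the centre of its foot face, z along the tube to its open end (turn about z means nothing). It falls by itself once tilted 20 degrees. Pushed 60 to 90 mm above the foot it tips; pushed low it slides
- tube_mouth (a point): centre of the tube's open end, 98 mm from the foot on the axis. Sliding the lying tube along the V takes up to about 10 N; against the stop it bears 14 N and more
- tube_middle (a point): middle of the tube on its axis, 49 mm from the foot
- v_rest: the V rest, fixed to the bench: aluminium base plate 190 x 86 mm, 6 mm thick, with a 54 mm dark round standing pad at one end, two grey sloped rails forming a V, and an upright end stop. Origin on the bench under the pad's centre; x runs level along the rest from the pad to the stop, z up. The plate reaches from x = -38 to 152 mm; the rails from 50 to 138 mm; the stop's inner face is at 138 mm
- v_start (a point): start of the V next to the pad, on the rest's centre line, 50 mm from the rest's origin in x and at the plate's top (6 mm above the bench). The rails' inner faces rise at 45 degrees from z = 6 mm at y = +-5.6 mm to z = 36 mm at y = +-35 mm (rest's frame)
- stop_face (a point): point on the inner face of the end stop, on the axis of a tube lying in the V, 23 mm above the bench; the stop is 10 mm thick, 56 mm wide and rises 46 mm above the bench. With the tube home its foot face is at x = 40 mm in the rest's frame, 10 mm short of the rails, so the pushing finger stays outside the V
- head_a: bystander: short black torch head, 41 mm diameter, 50 mm high, standing on the bench beside the rest; origin at the centre of its underside
- head_b: bystander: short black torch head, 42 mm diameter, 52 mm high, standing on the bench beside the rest; origin at the centre of its underside
- flange: bystander: white stem flange, 48 mm diameter foot, 41 mm high, standing on the bench beside the rest; origin at the centre of its underside
There are look-alikes about, which are no part of the job. Of the things shaped like the torch_tube, the black one is meant.

How it is judged:
By the outcome, as a careful person would: the job done as asked, in the order asked, and still so for the second after the job is handed in, with the robot touching nothing.
It also fails if it takes over 42 s, if anything falls off the work surface, if the arm or the gripper's body presses on something with over 40 N, if the wrist force passes 120 N, or if a joint passes its speed limit or range.

ROBOT

A 6-joint arm with a two-finger parallel gripper is mounted at the origin on a cart in front of the work surface, level with it; the furniture and walls round the work are solid. World frame = base frame: x ahead of the robot, y to its left, z up, the work surface at z = 0. Lengths are in m, angles in rad, forces in N, time in s.
With the tool pointing down it reaches from about 0.4 to 0.925 m from the base axis. Payload 12.5 kg.
Tool frame: the origin (TCP) lies at the very end of the fingers, on their centre line; the grasp point (between the pads) lies 19 mm behind it; z points along the fingers, y is the line along which they close (so a half turn about z gives the same grasp; the last joint's range is limited). The gripper opens to 95 mm and grips with 3 to 60 N. Pads are 20 mm wide; open, the fingers measure 119 mm over their backs; the gripper's body (75 mm by 180 mm) begins 59 mm behind the grasp point.
Start: joints at [1.039, 0.491, 1.559, -0, 1.092, -0.106], TCP at [0.258, 0.569, 0.215] pointing down, gripper open.
Joint ranges: [-3.1, 3.1], [-0.84, 2.19], [0.05, 2.79], [-1.13, 4.28], [0.06, 2.93], [-2.69, 2.69]. Speed limits (rad/s): [2.22, 2.22, 2.79, 3.14, 3.14, 3.14].

INTERFACE

Orientations are given as [roll, pitch, yaw] about the fixed x, y, z axes, in that order (R = Rz(yaw) Ry(pitch) Rx(roll)).
In Python, from workcell import * gives the robot as it stands.
- The arm moves only by the tool move_arm, never from a script. Its argument "targets" is a list of rows, each a list of 3 entries, a list of its own where there are three numbers: the closure, from -1 (fully open) to 1 (shut), then the shift along the tool's x, y, z scaled (see below), then the turn about the tool's z scaled (see below). A call has 1 to 20 rows; each row shifts and turns the commanded pose from where the row before left it, along the tool's axes as they then stand; what a row does not reach is not made up. The controller multiplies each number of a shift by 20 mm and each number of a turn by 5 degrees. A row lasts 1/12 s, in which the tool goes at most 41.7 mm and 7.16 degrees, less where a joint would pass 70% of its speed; a pose out of reach is approached as far as the arm can. A call with a number of a shift or a turn outside -1 to 1 is refused whole. A call with a gripper value outside its range is refused whole. The fingers move at their own pace and stop on an object; the grip force is fixed at half the most. Time passes only in rows, so rows that do not move let the fingers close. It gives the time, the measured TCP pose, the force, the opening and the grip force at its end, in the units of the state.
- get_state(): the state, without advancing time (a new reading comes with each control period).
- camera(name): name is "scene" or "top" or "wrist"; returns the picture (480x640x3 uint8, blue, green, red); there is no depth.
- get_calibration(name): a dict with "fx", "fy", "cx", "cy" (pixels), "extrinsics" (4x4, takes a point from world to camera coordinates). Camera axes: x right, y down, z forward; pixel columns grow to the right and rows downward; lengths in m; the calibration is good to about 2 mm. A picture is of the moment at which its call begins: read the wrist's pose just before it. get_calibration takes no time and is no camera call; for the wrist camera it gives the pose at the moment of the call.
- close_job(): hands the job in; it is judged then, once.
The state is a dict: "t": time; "qpos": joint angles; "joint_velocities": joint speeds; "joint_efforts": joint torques, N m; "ee_pos": TCP position; "orientation": TCP orientation; "force": force on the tool from outside, world axes, zero at the start; "wrist_torque": the same for the moment, N m; "gripper_width": finger opening in m; "grip_force": force on a finger pad.
Only numpy, scipy, OpenCV 4.12 (cv2) and the standard library are available. Lean on these libraries where they do the work, as an engineer would, in place of code of your own. Each camera call takes 0.05 s, during which the arm holds its last target. There are 200 camera calls.

## Working session

There is one attempt and no reset: what is moved stays moved. The work goes in short steps, Python scripts to look and compute and a tool call to move; the robot and the scene stay as the last step left them, time stands still between calls to the robot, and variables do not carry over. Pictures are saved under pics/ and viewed, at most 10 in all, crops included, and the job is handed in when it is done.

Besides the shell and the picture viewer there is one more tool, called as a command line: name --argument value ..., lists and objects as JSON in quotes. move_arm: Moves the arm, as the interface text tells. Shifts and turns lie within -1 to 1; 1 stands for 20 mm of shift or 5 degrees of turn. Its arguments: {"type":"object","properties":{"targets":{"type":"array","items":{"type":"array"}}},"required":["targets"]}

```bash
mkdir -p pics
python3 - <<'E'
from workcell import *
import cv2
for n in("scene","top"):
    cv2.imwrite(f"pics/{n}0.png",camera(n)); c=get_calibration(n); print(n,c)
s=get_state();print(s["t"],s["ee_pos"],s["orientation"],s["force"])
E
```

```text
scene {'fx': 596.8878517280287, 'fy': 596.8878517280287, 'cx': 320.71436074145885, 'cy': 244.3897628749592, 'extrinsics': array([[ 5.96651730e-01, -8.02500195e-01, -3.88043520e-04,
        -2.20413246e-01],
       [-6.30320827e-01, -4.68338518e-01, -6.19156432e-01,
         5.06041984e-01],
       [ 4.96691422e-01,  3.69665348e-01, -7.85267573e-01,
         7.74907490e-01],
       [ 0.00000000e+00,  0.00000000e+00,  0.00000000e+00,
         1.00000000e+00]])}
top {'fx': 601.4598971115443, 'fy': 601.4598971115443, 'cx': 314.47867851558493, 'cy': 230.34286719425813, 'extrinsics': array([[-0.021669  , -0.999643  , -0.01563108,  0.19346314],
       [-0.99570282,  0.02298632, -0.08970798,  0.56223269],
       [ 0.09003526,  0.01362003, -0.99584544,  0.92053473],
       [ 0.        ,  0.        ,  0.        ,  1.        ]])}
0.1 [0.2580143  0.56901607 0.214144  ] [-3.14063911e+00 -9.56360808e-05  2.71580238e+00] [ 0.60887005  0.58726359 -0.58763477]
```

View pics/scene0.png

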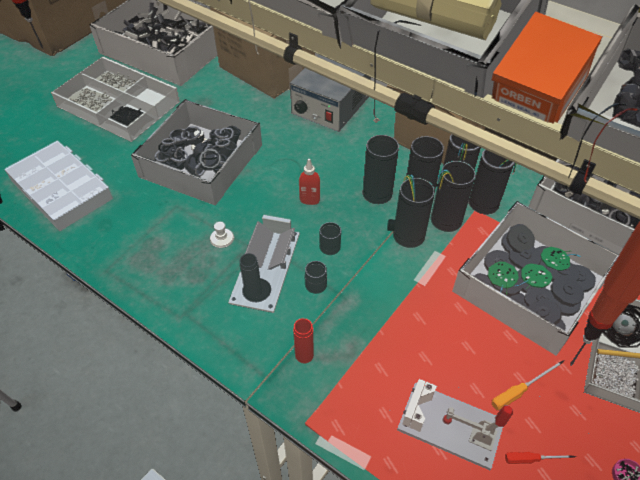

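View pics/top0.png

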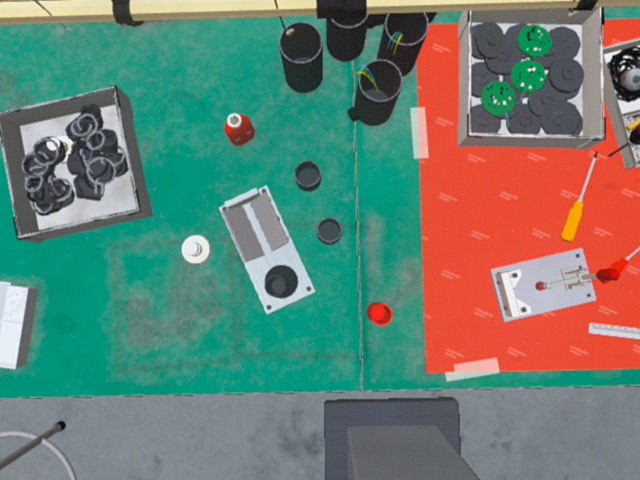

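Candidates, as scene pixels: the black tube on the pad (252,278), the red look-alike tube (304,340), the short black heads (330,238) and (316,277), the red bottle (310,185), and the large black tubes (400,190). I choose the slim black one on the pad at (252,278). I'll check it in a close crop.

Run:
```python
import cv2,numpy as np
a=cv2.imread("pics/scene0.png")[205:320,210:350]; b=cv2.imread("pics/top0.png")[180:320,170:350]
a=cv2.resize(a,None,fx=2.8,fy=2.8*1,interpolation=2); b=cv2.resize(b,None,fx=2.2,fy=2.2,interpolation=2)
h=max(a.shape[0],b.shape[0]); p=lambda i:cv2.copyMakeBorder(i,0,h-i.shape[0],0,0,0)
cv2.imwrite("pics/crop0.png",np.hstack([p(a),p(b)]))
```

```text
(no output)
```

View pics/crop0.png

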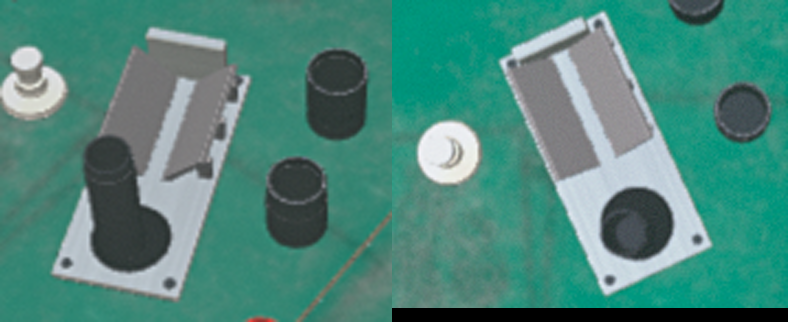

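```bash
cat > h.py <<'E'
import numpy as np,cv2
from workcell import *
def ray(n,uv,z):
    c=get_calibration(n);E=c["extrinsics"];R=E[:3,:3];o=-R.T@E[:3,3]
    d=R.T@np.array([(uv[0]-c["cx"])/c["fx"],(uv[1]-c["cy"])/c["fy"],1]);return o+d*(z-o[2])/d[2]
def proj(n,p):
    c=get_calibration(n);q=c["extrinsics"]@np.append(p,1);return np.array([c["fx"]*q[0]/q[2]+c["cx"],c["fy"]*q[1]/q[2]+c["cy"]])
E
python3 - <<'E'
from h import *
t=cv2.imread("pics/top0.png");hsv=cv2.cvtColor(t,cv2.COLOR_BGR2HSV)
m=((hsv[...,1]<90)).astype(np.uint8)*255
n,l,st,_=cv2.connectedComponentsWithStats(m)
k=l[220,240]; k=k or l[260,262]; print(k,st[k])
c=max(cv2.findContours((l==k).astype(np.uint8),0,1)[0],key=cv2.contourArea)
w=np.array([ray("top",p[0],.006)[:2] for p in c],np.float32)*1000
r=cv2.minAreaRect(w);print(r,cv2.boxPoints(r))
for uv in[(267.7,314.1),(315.5,291.4),(220.5,208.2),(265.9,185.5)]:print(ray("top",uv,.006)*1000)
a=cv2.imread("pics/scene0.png")
for uv in[(210+55/2.8,205+274/2.8),(210+177/2.8,205+300/2.8)]:print("sc",ray("scene",uv,.006)*1000)
print("mouth sc",ray("scene",(248.9,260.4),.104)*1000)
print("mouth top",ray("top",((630-392)/2.2+170,232/2.2+180),.104)*1000)
f=lambda i:cv2.resize(np.clip(i.astype(float)*3-40,0,255).astype(np.uint8),None,fx=8,fy=8,interpolation=2)
cv2.imwrite("pics/crop1.png",np.hstack([f(a[248:310,232:280]),f(t[258:320,258:306])]))
E
```

```text
61 [ 219  185   97  129 6523]
((541.68994140625, 260.17657470703125), (194.9160614013672, 88.17617797851562), 23.637088775634766) [[434.73157 261.49078]
 [470.08508 180.7123 ]
 [648.6483  258.86237]
 [613.2948  339.64087]]
[436.1925889  258.46809627   6.        ]
[470.49796501 181.60985234   6.        ]
[607.79974298 332.47659452   6.        ]
[643.16310313 258.35325385   6.        ]
sc [437.91732247 256.7625782    6.        ]
sc [469.83715143 180.80406757   6.        ]
mouth sc [481.68537512 236.32083033 104.        ]
mouth top [481.22049863 233.60228798 104.        ]
```

View pics/crop1.png

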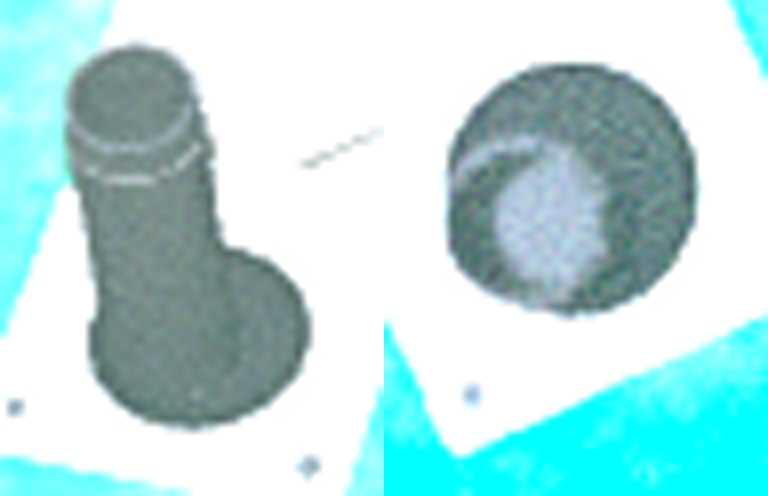

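The crop confirms the slim black tube with its open mouth, at scene pixel (248,260) and top pixel (278,286). It stands left of and behind the pad centre. In the world its mouth is at about (0.481, 0.235). The rest's origin is at about (0.488, 0.235) with its axis at 23.6°.

I'll shut the fingers and turn so that tool −x is the rest's +x.

move_arm --targets '[[1,[0,0,0],-0.96],[1,[0,0,0],-0.96],[1,[0,0,0],-0.96],[1,[0,0,0],-0.96],[1,[0,0,0],-0.96],[1,[0,0,0],-0.96],[1,[0,0,0],-0.96],[1,[0,0,0],-0.96],[1,[0,0,0],-0.96],[1,[0,0,0],-0.96],[1,[0,0,0],0],[1,[0,0,0],0]]'

```text
t: 1.1
ee_pos: [0.2581, 0.5691, 0.2144]
orientation: [-3.141, -0.0, -2.732]
force: [0.1, 0.5, -1.1]
gripper_width: 0.0201
grip_force: 0.0
```

move_arm --targets '[[1,[-0.05,-0.5,0],0],[1,[-0.05,-1,0],0],[1,[-0.05,-1,0],0],[1,[-0.05,-1,0],0],[1,[-0.05,-1,0],0],[1,[-0.05,-1,0],0],[1,[-0.05,-1,0],0],[1,[-0.05,-1,0],0],[1,[-0.05,-1,0],0],[1,[-0.05,-1,0],0],[1,[-0.05,-1,0],0],[1,[-0.05,-1,0],0],[1,[-0.05,-1,0],0],[1,[-0.05,-1,0],0],[1,[-0.05,-1,0],0],[1,[-0.05,-1,0],0],[1,[-0.05,-1,0],0],[1,[-0.05,-1,0],0],[1,[-0.05,-1,0],0],[1,[-0.05,-0.5,0],0]]'

```text
t: 2.77
ee_pos: [0.4291, 0.227, 0.2147]
orientation: [-3.141, 0.0, -2.733]
force: [-0.4, -0.6, 0.1]
gripper_width: 0.0005
grip_force: 0.0
```

move_arm --targets '[[1,[0,-0.35,0.5],0],[1,[0,-0.35,1],0],[1,[0,0,1],0],[1,[0,0,1],0],[1,[0,0,1],0],[1,[0,0,1],0],[1,[0,0,0.5],0],[1,[0,0,0.5],0],[1,[0,0,0],0],[1,[0,0,0],0]]'

```text
t: 3.6
ee_pos: [0.434, 0.2161, 0.0845]
orientation: [3.141, -0.001, -2.731]
force: [-0.3, -0.5, 0.1]
gripper_width: 0.0
grip_force: 0.0
```

Run:
```python
from h import *
s=get_state();print(s["t"],s["ee_pos"],s["force"])
O=np.array([488.3,234.6]);d=np.array(s["ee_pos"])[:2]*1000-O
c,q=np.cos(np.radians(23.6)),np.sin(np.radians(23.6));print("rest",d@[c,q],d@[-q,c])
a=camera("scene");t=camera("top")
f=lambda i:cv2.resize(i,None,fx=3,fy=3,interpolation=2)
cv2.imwrite("pics/p1.png",np.hstack([f(a[190:320,200:330]),f(t[190:320,200:330])]))
```

```text
3.6 [0.43402503 0.21612261 0.08454011] [-0.27713797 -0.50595869  0.11899345]
rest -57.132961551904344 4.796939381152211
```

View pics/p1.png

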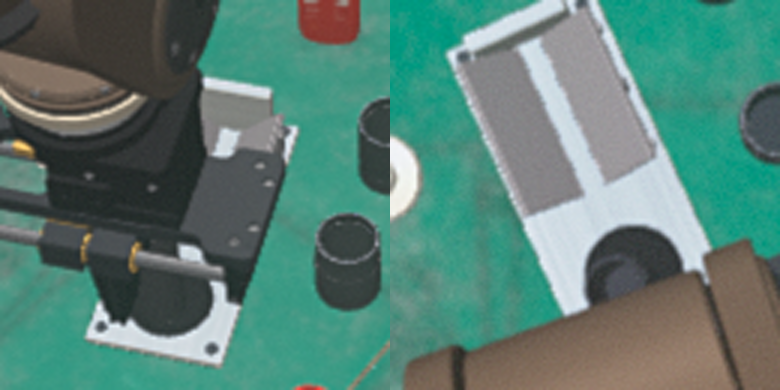

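The tube is still standing on the pad, at top crop (630,270), and the fingers are behind it. I'll approach gently now.

move_arm --targets '[[1,[-0.5,-0.08,0],0],[1,[-0.5,0,0],0],[1,[-0.2,0,0],0],[1,[-0.2,0,0],0],[1,[-0.2,0,0],0],[1,[0,0,0],0]]'

```text
t: 4.2
ee_pos: [0.4648, 0.2278, 0.0846]
orientation: [3.142, 0.0, -2.73]
force: [-0.8, 0.1, -0.6]
gripper_width: 0.0002
grip_force: 0.1
```

move_arm --targets '[[1,[-0.25,0,0],0],[1,[-0.25,0,0],0],[1,[-0.25,0,0],0],[1,[0,0,0],0]]'

```text
t: 4.53
ee_pos: [0.479, 0.2339, 0.0847]
orientation: [-3.142, 0.001, -2.73]
force: [-0.6, 0.0, -0.7]
gripper_width: 0.0002
grip_force: 0.0
```

move_arm --targets '[[1,[-0.25,0,0],0],[1,[-0.25,0,0],0],[1,[-0.25,0,0],0],[1,[0,0,0],0],[1,[0,0,0],0],[1,[0,0,0],0],[1,[0,0,0],0],[1,[0,0,0],0]]'

```text
t: 5.2
ee_pos: [0.4915, 0.2395, 0.0846]
orientation: [3.142, -0.0, -2.73]
force: [0.3, -1.0, -0.1]
gripper_width: 0.0005
grip_force: 0.0
```

Run:
```python
from h import *
s=get_state();print(s["t"],s["ee_pos"],s["force"])
a=camera("scene");t=camera("top")
f=lambda i:cv2.resize(i,None,fx=3,fy=3,interpolation=2)
cv2.imwrite("pics/p2.png",np.hstack([f(a[190:320,200:330]),f(t[190:320,200:330])]))
```

```text
5.2 [0.49151172 0.23948984 0.08464672] [ 0.32120302 -1.00449703 -0.07782631]
```

View pics/p2.png

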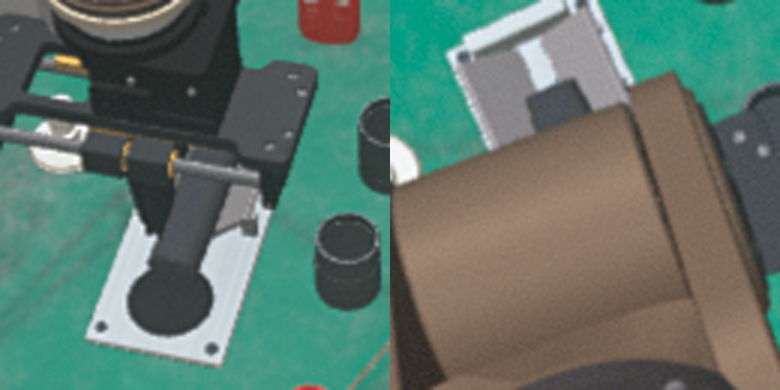

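The tube has fallen and lies in the V. Its foot is at the pad, scene crop (180,260), and its mouth is in the V pointing at the stop, top crop (562,100). I'll back off, go down, then push the foot.

move_arm --targets '[[1,[0.5,0,0],0],[1,[1,0,0],0],[1,[0.75,-0.08,0],0],[1,[0,0,0.5],0],[1,[0,0,1],0],[1,[0,0,1],0],[1,[0,0,0.5],0],[1,[0,0,0.4],0],[1,[0,0,0],0],[1,[0,0,0],0]]'

```text
t: 6.13
ee_pos: [0.4512, 0.2201, 0.0165]
orientation: [3.141, -0.0, -2.73]
force: [0.2, 0.0, -0.2]
gripper_width: 0.0007
grip_force: 0.0
```

Run:
```python
from h import *
s=get_state();print(s["t"],s["ee_pos"],s["force"])
O=np.array([488.3,234.6]);d=np.array(s["ee_pos"])[:2]*1000-O
c,q=np.cos(np.radians(23.6)),np.sin(np.radians(23.6));print("rest",d@[c,q],d@[-q,c])
a=camera("scene");t=camera("top")
f=lambda i:cv2.resize(i,None,fx=3,fy=3,interpolation=2)
cv2.imwrite("pics/p3.png",np.hstack([f(a[190:320,200:330]),f(t[190:320,200:330])]))
```

```text
6.1333 [0.45120119 0.2201264  0.01653745] [ 0.18311493  0.02273024 -0.2166452 ]
rest -39.79045560731392 1.5894011097421723
```

View pics/p3.png

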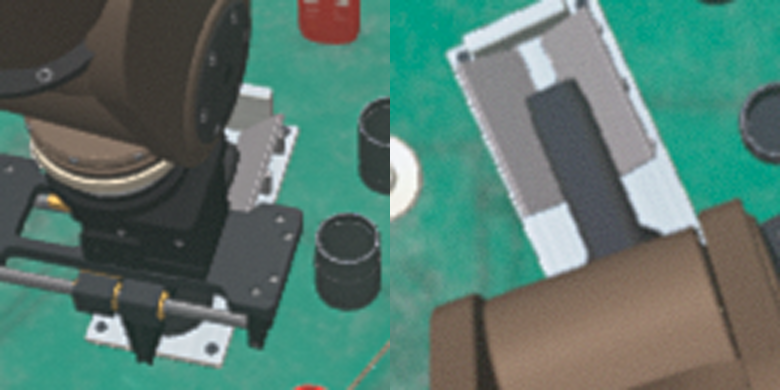

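The tube lies straight in the V, from its mouth at top crop (552,92) to its foot under the arm near (610,255), and the flange and head_b haven't moved. I'll push the foot now.

move_arm --targets '[[1,[-0.5,-0.08,0],0],[1,[-0.5,0,0],0],[1,[-0.4,0,0],0],[1,[-0.25,0,0],0],[1,[-0.25,0,0],0],[1,[-0.25,0,0],0],[1,[-0.25,0,0],0],[1,[-0.2,0,0],0]]'

```text
t: 6.9
ee_pos: [0.4993, 0.2393, 0.0166]
orientation: [3.142, -0.001, -2.73]
force: [-3.4, -4.3, 2.9]
gripper_width: 0.0006
grip_force: 2.2
```

move_arm --targets '[[1,[-0.2,0,0],0],[1,[-0.2,0,0],0],[1,[-0.15,0,0],0]]'

```text
t: 7.15
ee_pos: [0.5097, 0.2439, 0.0166]
orientation: [3.142, -0.0, -2.73]
force: [-1.9, -2.1, 1.2]
gripper_width: 0.0004
grip_force: 1.7
```

move_arm --targets '[[1,[-0.1,0,0],0],[1,[-0.1,0,0],0],[1,[0,0,0],0]]'

```text
t: 7.4
ee_pos: [0.5135, 0.2456, 0.0166]
orientation: [3.142, 0.001, -2.73]
force: [-0.3, -0.8, 0.0]
gripper_width: 0.0004
grip_force: 0.3
```

move_arm --targets '[[1,[-0.1,0,0],0],[1,[0,0,0],0]]'

```text
t: 7.57
ee_pos: [0.5153, 0.2464, 0.0167]
orientation: [3.142, 0.001, -2.73]
force: [-0.6, -0.8, 0.4]
gripper_width: 0.0005
grip_force: 0.5
```

move_arm --targets '[[1,[-0.08,0,0],0],[1,[0,0,0],0]]'

```text
t: 7.73
ee_pos: [0.5166, 0.247, 0.0166]
orientation: [3.142, 0.0, -2.73]
force: [-1.2, -0.7, -0.2]
gripper_width: 0.0005
grip_force: 0.9
```

move_arm --targets '[[1,[-0.06,0,0],0],[1,[0,0,0],0]]'

```text
t: 7.9
ee_pos: [0.5166, 0.247, 0.0166]
orientation: [3.141, -0.002, -2.73]
force: [-5.7, -3.6, 4.1]
gripper_width: 0.0001
grip_force: 3.4
```

move_arm --targets '[[1,[-0.06,0,0],0],[1,[0,0,0],0]]'

```text
t: 8.07
ee_pos: [0.5167, 0.2471, 0.0165]
orientation: [3.141, -0.005, -2.729]
force: [-9.9, -7.0, 8.5]
gripper_width: 0.0004
grip_force: 5.8
```

move_arm --targets '[[1,[-0.05,0,0],0],[1,[0,0,0],0]]'

```text
t: 8.23
ee_pos: [0.5167, 0.2471, 0.0165]
orientation: [3.141, -0.007, -2.729]
force: [-13.4, -8.3, 10.3]
gripper_width: 0.0005
grip_force: 7.9
```

It has stopped under about 16 N, so it is at the stop. I'll back off, lift clear and look.

move_arm --targets '[[1,[-0.04,0,0],0],[1,[0,0,0],0],[1,[0.1,0,0],0],[1,[0.25,0,0],0],[1,[0.75,0,0],0],[1,[1,0,0],0],[1,[0,0,-0.5],0],[1,[0,0,-1],0],[1,[0,0,-1],0],[1,[0,0,-1],0],[1,[0,0,-1],0],[1,[1,0,-1],0],[1,[1,0,0],0],[1,[1,0,0],0],[1,[0,0,0],0],[1,[0,0,0],0]]'

```text
t: 9.57
ee_pos: [0.4272, 0.2079, 0.1274]
orientation: [-3.142, 0.002, -2.73]
force: [0.9, -0.0, 0.7]
gripper_width: 0.0007
grip_force: 0.0
```

Run:
```python
from h import *
s=get_state();print(s["t"],s["ee_pos"],s["force"])
a=camera("scene");t=camera("top")
f=lambda i:cv2.resize(i,None,fx=3,fy=3,interpolation=2)
cv2.imwrite("pics/p4.png",np.hstack([f(a[190:320,200:330]),f(t[180:310,200:330])]))
O=np.array([488.3,234.6,0]);c,q=np.cos(np.radians(23.6)),np.sin(np.radians(23.6))
for x in(40,138):
    p=(O+[x*c,x*q,39])/1000;print(x,(proj("top",p)-[200,180])*3+[390,0],(proj("scene",p)-[200,190])*3)
```

```text
9.5667 [0.42724404 0.2079257  0.12743192] [ 0.94341396 -0.04317609  0.68947241]
40 [599.81424161 231.91455929] [185.41844604 218.03599184]
138 [522.10116817  61.44241955] [228.65277589  99.16496129]
```

View pics/p4.png

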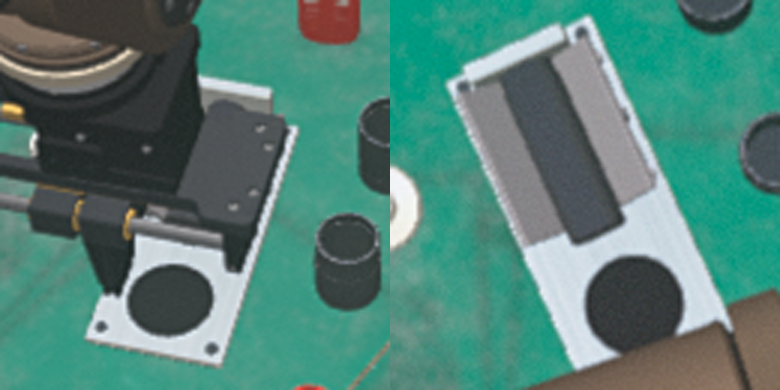

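The tube lies in the V with its mouth against the stop at top crop (527,65) and its foot at (597,232), which match the predicted (522,61) and (600,232). The bystanders haven't moved and nothing is touching, so I'll hand in.

```bash
python3 -c "
from workcell import *
print(close_job())"
```

```text
the job is handed in; nothing more can be done
None
```

The black torch tube was tipped into the V rest and pushed home with its open end against the end stop (it held still under about 16 N), nothing beside the rest was seen to move, and the job is handed in at about 10 s on the robot's clock.

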